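# Gauge the depth of a mould socket and set the jaw to the reading

### The job

Stand the depth gauge flat on the plaster mould with its rod over the round socket, let go of it, and push the rod gently down the socket until it bottoms. Then set the jaw of the setting gauge so that the gap between jaw and anvil equals the length of rod still standing out of the sleeve. Leave the depth gauge standing there with its rod bottomed, the jaw holding the reading, and everything else on the bench where it is.

Things in the scene. Friction and masses are not known exactly. Their poses are not given: they have to be found in the camera images.
- mould: Half of a plaster casting mould, fixed to the bench: block 140 (x) x 180 (y) x 60 mm high. Its +y part holds a rectangular casting cavity 30 mm deep; its -y part (80 mm wide) is flat land with one round vertical blind socket. Origin at the centre of its underside, z up.
- socket_mouth (a point): Centre of the socket's mouth, on the mould's top face (60 mm above the bench), at mould x 0, y -50 mm. The socket is 14 mm across with a flat, hard floor. How deep it is differs each time, somewhere from 8 to 26 mm, and is not told: it must be felt with the rod.
- gauge: Loose depth gauge, 0.4 kg, standing upright on the bench: steel foot 84 (x) x 36 (y) x 12 mm high, with a dark square sleeve 24 x 24 mm rising from the middle of the foot to 56 mm above its underside (grip it here). Origin at the centre of the foot's underside, z up. A steel rod slides vertically through foot and sleeve.
- sleeve_top (a point): Centre of the sleeve's top face, 56 mm above the underside of the foot.
- rod_head (a point): Centre of the top of the depth rod's head (head 14 mm across, 8 mm thick; rod 8 mm across; 88 mm from tip to top of head). The exposed length is the height of this point above the sleeve's top face: 34 mm at the start, with the rod fully up. The rod can slide 32 mm down.
- rod_tip (a point): Centre of the rod's flat lower end, 88 mm below rod_head; at the start 2 mm inside the foot. The rod slides stiffly (about 4 N plus light damping) and stays where it is left. At the socket's floor it stops dead; do not press it there with more than 20 N.
- setter: Setting gauge, fixed to the bench: foot plate 110 (x) x 70 (y) x 10 mm, an anvil bar 50 x 16 mm along x whose top is 30 mm above the bench, and at its +x end a square post 95 mm high that carries the jaw. Origin at the centre of its underside.
- jaw (a joint): Height of the sliding jaw in m: exactly the gap between the jaw's underside and the top of the anvil; 0 is shut, 0.045 is fully up. It slides vertically, stiffly (about 4 N), and stays where it is left.
- jaw_grip (a point): Where to take the jaw: on its arm, at mid height, a bar 16 mm wide (setter y), 14 mm high, 60 mm long (setter x), straight above the anvil bar, which is equally wide, so that fingers closing along setter y may reach down past both. It lies 57 mm from the post's centre.
- jaw_face (a point): Centre of the jaw arm's underside, the face that makes the gap.
- cone: Bystander: plaster cone, 68 mm across, 45 mm high. Origin at its underside.
- jug: Bystander: white pouring jug, 130 mm high. Origin at its underside.
- brush: Bystander: brush lying flat. Origin at the underside.
- rib: Bystander: flat wooden rib, 90 x 45 x 8 mm. Origin at its underside.
- key_block: Bystander: plaster block 70 x 50 x 30 mm with a round key on top. Origin at its underside.
- pot_jar: Bystander: lidded jar, 85 mm high. Origin at its underside.
- collar: Bystander: ring of damp plaster, 60 mm across, 22 mm high. Origin at its underside.
There are look-alikes about, which are no part of the job. Leave any pink look-alike of the setter alone.

How it is judged:
By the outcome, as a careful person would: the job done as asked, in the order asked, and still so for the second after the job is handed in, with the robot touching nothing.
It also fails if it takes over 72 s, if anything falls off the work surface, if the arm or the gripper's body presses on something with over 40 N, if the wrist force passes 120 N, or if a joint passes its speed limit or range.

### The arm

A 6-joint arm with a two-finger parallel gripper is mounted at the origin on the work surface. World frame = base frame: x ahead of the robot, y to its left, z up, the work surface at z = 0. Lengths are in m, angles in rad, forces in N, time in s.
With the tool pointing down it reaches from about 0.375 to 0.925 m from the base axis. Payload 5.7 kg.
Tool frame: the origin (TCP) lies midway between the tips of the shut fingers; the grasp point (between the pads) lies 19 mm behind it; z points along the fingers, y is the line along which they close (so a half turn about z gives the same grasp; the last joint's range is limited). The gripper opens to 85 mm and grips with 20 to 120 N. Pads are 22 mm wide; open, the fingers measure 114 mm over their backs; the gripper's body (76 mm by 85 mm) begins 54 mm behind the grasp point. The pads swing forward as they close: fully open they stand 13 mm farther back than shut.
Start: joints at [0.986, 0.359, 1.51, -0, 1.272, -0.115], TCP at [0.272, 0.535, 0.231] pointing down, gripper open.
Joint ranges: [-2.97, 2.97], [-1.01, 2.36], [0.21, 2.38], [-0.96, 4.11], [0.2, 2.71], [-2.98, 2.98]. Speed limits (rad/s): [2.39, 2.39, 3.14, 3.14, 3.14, 3.14].

### API

Orientations are given as [roll, pitch, yaw] about the fixed x, y, z axes, in that order (R = Rz(yaw) Ry(pitch) Rx(roll)).
In Python, from rig import robot, eyes, job_done, regions_of gives the robot as it stands.
- The arm moves only by the tool arm_command, never from a script. Its argument "targets" is a list of rows, each a list of 3 entries, a list of its own where there are three numbers: the turn, a rotation vector about the tool's x, y, z in degrees, then the shift along the tool's x, y, z in m, then the opening, from 0 (shut) to 1 (fully open). In form: [[[ax, ay, az], [tx, ty, tz], hand], ...]. A call has 1 to 10 rows; each row is the pose to reach, as a shift and turn from the pose commanded when the call began, along the tool's axes at that moment; what a row does not reach only later rows make up. A row lasts 1/12 s, in which the tool goes at most 41.7 mm and 7.16 degrees, less where a joint would pass 70% of its speed; a pose out of reach is approached as far as the arm can. A call with a gripper value outside its range is refused whole. The fingers move at their own pace and stop on an object; "squeeze" is the grip in N (left out, the last holds). Time passes only in rows, so rows that repeat a pose let the fingers close. It gives the time, the measured TCP pose, the force, the opening and the grip force at its end, in the units of the state.
- robot.read_state(): the state, without advancing time (a new reading comes with each control period).
- eyes.get_image(name): name is "side" or "top"; returns a dict with "image" (480x640x3 uint8, red, green, blue), "range_z" (480x640 float32, m along the optical axis (not along the pixel's ray), 0 where there is no reading), "K" (3x3 intrinsics, pixels), "dist" ([k1, k2, p1, p2, k3] as OpenCV has them; the pictures are not rectified), "rvec" (rotation vector, rad) and "tvec" (3), from world to camera coordinates, as OpenCV has them. Camera axes: x right, y down, z forward; pixel columns grow to the right and rows downward; lengths in m; the calibration is good to about 2 mm. A picture is of the moment at which its call begins.
- job_done(): hands the job in; it is judged then, once.
Trained networks look in the newest picture that a camera, given by its name, has taken for a name from the list of things; names that differ only in an ending like _2 or _b are one class to them, and where a whole thing is asked for, a point or a joint stands for the part that bears it (a point fixed in the world has none). Each returns a list of dicts, best first, with "score" (0 to 1); they miss things now and then, are a little off and sometimes report something else, mostly with a low value. They report only what shows in the picture. A call takes as long as a camera call. They do not tell look-alikes from the thing itself.
- regions_of(name, camera): "region" (480x640 bool, what is visible of it) and "bbox" ([left, top, right, bottom] in pixels, round what is visible of it).
The state is a dict: "t": time; "joint_pos": joint angles; "qvel": joint speeds; "effort": joint torques, N m; "position": TCP position; "ee_rot": TCP orientation; "contact_force": force on the tool from outside, world axes, zero at the start; "wrist_torque": the same for the moment, N m; "gripper_width": finger opening in m; "grasp_force": force on a finger pad.
Only numpy, scipy, OpenCV 4.12 (cv2) and the standard library are available. Lean on these libraries where they do the work, as an engineer would, in place of code of your own. Each camera call takes 0.05 s, during which the arm holds its last target. There are 200 camera calls.

## Working session

There is one attempt and no reset: what is moved stays moved. The work goes in short steps, Python scripts to look and compute and a tool call to move; the robot and the scene stay as the last step left them, time stands still between calls to the robot, and variables do not carry over. Pictures are saved under pics/ and viewed, at most 10 in all, crops included, and the job is handed in when it is done.

Besides the shell and the picture viewer there is one more tool, called after "Call:" as name(argument=value, ...) on one line, values as JSON. arm_command: Moves the arm, as the interface text tells. Its arguments: {"type":"object","properties":{"targets":{"type":"array","items":{"type":"array"}},"squeeze":{"type":"number"}},"required":["targets"]}

```bash
mkdir -p pics; ls; cat > h.py <<'E'
import numpy as np, cv2
from rig import robot, eyes, job_done, regions_of
def snap(n):
    return eyes.get_image(n)
def cloud(im):
    z=im["range_z"]; h,w=z.shape
    u,v=np.meshgrid(np.arange(w,dtype=np.float32),np.arange(h,dtype=np.float32))
    p=cv2.undistortPoints(np.stack([u.ravel(),v.ravel()],1)[:,None].astype(np.float64),im["K"],np.array(im["dist"]))[:,0]
    zc=z.ravel().astype(float)
    c=np.stack([p[:,0]*zc,p[:,1]*zc,zc],1)
    R=cv2.Rodrigues(np.array(im["rvec"],float))[0]; t=np.array(im["tvec"],float).ravel()
    P=((c-t)@R).reshape(h,w,3); P[z==0]=np.nan
    return P
def save(im,f): cv2.imwrite(f,cv2.cvtColor(im["image"],cv2.COLOR_RGB2BGR))
E
python3 - <<'E'
from h import *
for c in("top","side"):
    im=snap(c); save(im,f"pics/{c}0.png"); P=cloud(im)
    for n in["mould","gauge","setter","jaw","rod_head","cone","jug","brush","rib","key_block","pot_jar","collar"]:
        for r in regions_of(n,c):
            if r["score"]<.2: continue
            q=P[r["region"]]; q=q[~np.isnan(q[:,0])]
            print(c,n,round(r["score"],2),np.array(r["bbox"]).round(),np.median(q,0).round(3) if len(q) else 0, q[:,2].max().round(3) if len(q) else 0)
print(robot.read_state())
E
```

```text
pics
top mould 0.66 [295. 193. 373. 262.] [ 0.58  -0.002  0.058] 0.068
top gauge 0.79 [437. 229. 459. 260.] [ 0.535 -0.312  0.014] 0.092
top setter 0.96 [200. 297. 228. 341.] [0.345 0.309 0.011] 0.1
top setter 0.9 [212. 235. 244. 279.] [0.502 0.278 0.012] 0.099
top setter 0.66 [160. 239. 193. 285.] [0.494 0.416 0.012] 0.099
top jaw 0.68 [212. 232. 226. 274.] [0.524 0.284 0.087] 0.098
top jaw 0.6 [204. 298. 218. 339.] [0.351 0.312 0.044] 0.096
top jaw 0.5 [166. 244. 179. 279.] [0.504 0.42  0.044] 0.065
top rod_head 0.61 [261. 161. 286. 188.] [0.732 0.156 0.043] 0.052
top cone 0.7 [261. 160. 285. 185.] [0.731 0.156 0.042] 0.052
top cone 0.21 [438. 227. 459. 262.] [ 0.534 -0.311  0.014] 0.092
top jug 0.31 [371. 160. 398. 189.] [ 0.727 -0.143  0.03 ] 0.043
top brush 0.96 [284. 298. 359. 324.] [0.36  0.056 0.018] 0.029
top rib 0.74 [209. 235. 227. 272.] [0.518 0.283 0.087] 0.098
top rib 0.72 [373. 291. 402. 331.] [ 0.369 -0.141  0.008] 0.016
top key_block 0.62 [372. 163. 397. 189.] [ 0.725 -0.144  0.03 ] 0.043
top pot_jar 0.88 [442. 167. 477. 195.] [ 0.693 -0.327  0.082] 0.092
top collar 
[... 1016 characters left out ...]
6 0.018] 0.027
{'t': 1.3, 'joint_pos': array([ 9.85941789e-01,  3.58839894e-01,  1.51040146e+00,  1.88036191e-05,
        1.27250756e+00, -1.15143193e-01]), 'qvel': array([ 0.00041243,  0.00132297, -0.00053239, -0.00086305,  0.00235154,
       -0.00212599]), 'effort': array([-6.71797097e-04, -5.27592587e+01, -2.79051393e+01, -4.85445780e-04,
        1.57948059e-03, -5.71948317e-05]), 'position': array([0.27158185, 0.5349779 , 0.23124244]), 'ee_rot': array([-3.14143949e+00, -3.58067780e-05,  2.67187578e+00]), 'contact_force': array([-0.24275556,  0.35058535, -0.80708759]), 'wrist_torque': array([-0.02431936,  0.02765453, -0.0132945 ]), 'grasp_force': 0.0, 'gripper_width': 0.08551826434526143}
```

View pics/top0.png

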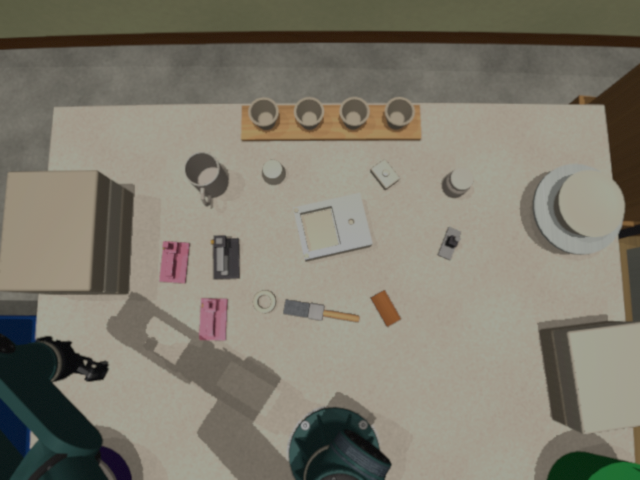

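View pics/side0.png

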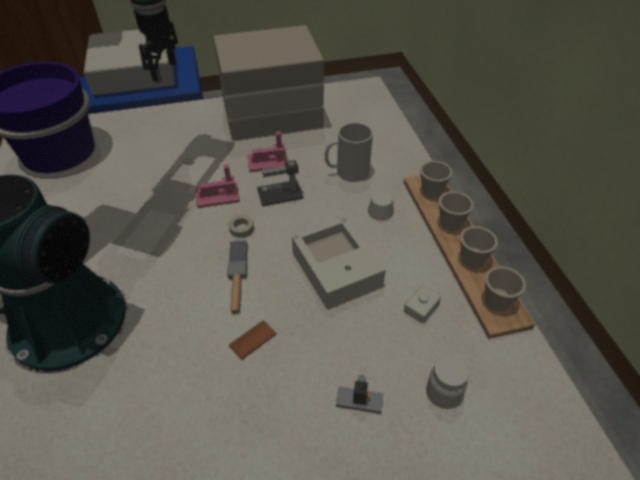

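```bash
cat > m.py <<'E'
from h import *
def rect(P,c,rad,z0,z1):
    m=(np.hypot(P[...,0]-c[0],P[...,1]-c[1])<rad)&(P[...,2]>z0)&(P[...,2]<z1)
    q=P[m]; 
    if len(q)<4: return len(q)
    r=cv2.minAreaRect((q[:,:2]*1000).astype(np.float32))
    return len(q),np.round(r[0],1),np.round(r[1],1),round(r[2],1),"mean",(q.mean(0)*1000).round(1),"zmed",round(np.median(q[:,2])*1000,1)
E
python3 - <<'E'
from m import *
big=[]
for c in("top","side"):
    im=snap(c);P=cloud(im)
    print(c,"table",np.nanmedian(P[...,2][(abs(P[...,0]-.45)<.02)&(abs(P[...,1]+.05)<.03)]))
    print("mould top",rect(P,(.58,-.01),.13,.05,.075))
    print("foot",rect(P,(.537,-.315),.06,.006,.022))
    print("sleeve",rect(P,(.537,-.315),.06,.03,.066))
    print("head",rect(P,(.537,-.315),.06,.075,.11))
    print("setter foot",rect(P,(.505,.28),.075,.005,.018))
    print("anvil",rect(P,(.505,.28),.075,.025,.038))
    print("setter jaw",rect(P,(.505,.28),.075,.07,.094))
    print("post",rect(P,(.505,.28),.075,.094,.12))
    for n,(x,y) in {"mould":(.58,-.01),"gauge":(.537,-.315),"setter":(.505,.28)}.items():
        R=cv2.Rodrigues(np.array(im["rvec"],float))[0]
        uv=cv2.projectPoints(np.array([[x,y,.05]]),np.array(im["rvec"],float),np.array(im["tvec"],float),im["K"],np.array(im["dist"]))[0].ravel().astype(int)
        w=50 if n=="mould" else 30
        cr=im["image"][uv[1]-w:uv[1]+w,uv[0]-w:uv[0]+w]
        big.append(cv2.resize(cr,(266,266),interpolation=cv2.INTER_CUBIC)); print(n,uv,w)
g=np.vstack([np.hstack(big[:3]),np.hstack(big[3:])])
cv2.imwrite("pics/crops.png",cv2.cvtColor(g,cv2.COLOR_RGB2BGR))
E
```

```text
top table -0.0004066208052271147
mould top (2412, array([ 5.82e+02, -2.00e-01]), array([141.1, 180.4]), 12.5, 'mean', array([584.9, -16.8,  59.8]), 'zmed', np.float64(59.9))
foot (288, array([ 533.6, -322.5]), array([101.5,  84.9]), 34.6, 'mean', array([ 538.7, -314. ,   11.7]), 'zmed', np.float64(11.7))
sleeve (95, array([ 540.3, -315.4]), array([25.3, 24.2]), 65.0, 'mean', array([ 538.8, -311.4,   51.7]), 'zmed', np.float64(54.8))
head (27, array([ 540.4, -315.7]), array([12.4, 12.5]), 25.6, 'mean', array([ 540.7, -315.1,   89.4]), 'zmed', np.float64(90.2))
setter foot (690, array([503.8, 281.5]), array([132.9, 143.7]), 4.6, 'mean', array([498.3, 277.4,  10. ]), 'zmed', np.float64(9.9))
anvil (81, array([483.6, 283. ]), array([15.3, 48. ]), 88.0, 'mean', array([480.7, 281.4,  29.4]), 'zmed', np.float64(29.5))
setter jaw (316, array([508.8, 289.5]), array([91. , 39.5]), 2.2, 'mean', array([513.7, 284.7,  86.4]), 'zmed', np.float64(86.7))
post (39, array([538.7, 286.1]), array([28.2, 28. ]), 0.7, 'mean', array([538.2, 286.2,  95.7]), 'zmed', np.float64(95.1))
mould [335 226] 50
gauge
[... 462 characters left out ...]
head (62, array([ 542.2, -317.2]), array([14. , 12.6]), 69.9, 'mean', array([ 542. , -317.7,   88.9]), 'zmed', np.float64(89.6))
setter foot (611, array([508.4, 288.5]), array([102. , 121.9]), 81.5, 'mean', array([506.2, 275. ,  10.3]), 'zmed', np.float64(10.2))
anvil (137, array([504. , 284.9]), array([23.6, 87.1]), 88.9, 'mean', array([495.1, 282.4,  30. ]), 'zmed', np.float64(29.9))
setter jaw (336, array([510.4, 287.2]), array([89.5, 43.4]), 3.1, 'mean', array([513.4, 280.4,  84.4]), 'zmed', np.float64(85.3))
post (28, array([537.7, 281.9]), array([27.4, 21. ]), 83.8, 'mean', array([540.2, 284.2,  95.8]), 'zmed', np.float64(95.6))
mould [336 258] 50
gauge [357 388] 30
setter [278 180] 30
```

View pics/crops.png

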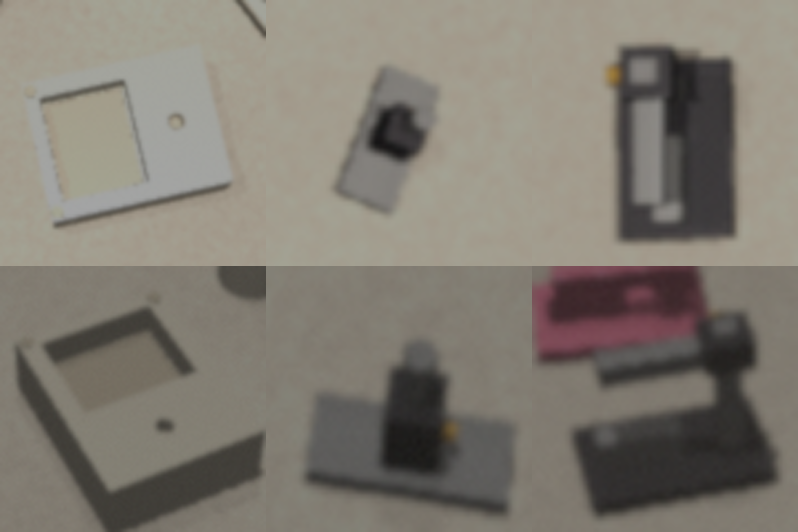

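```bash
cat > go.py <<'E'
import sys
from h import *
from scipy.spatial.transform import Rotation as Ro
s=robot.read_state(); a=[float(v) for v in sys.argv[1:5]]
R=Ro.from_euler('xyz',s["ee_rot"])
T=Ro.from_euler('xyz',[np.pi,0,np.radians(a[3])])
print("t",round(s["t"],2),"pos",s["position"].round(4),"turn",np.degrees((R.inv()*T).as_rotvec()).round(2),"shift",R.inv().apply(np.array(a[:3])-s["position"]).round(4),"F",s["contact_force"].round(1),"w",round(s["gripper_width"],4))
E
python3 go.py .541 -.3163 .17 155
```

```text
t 1.4 pos [0.2716 0.535  0.2313] turn [-0.01 -0.   -1.92] shift [-0.6256 -0.6371  0.0614] F [-1.3 -0.1 -0.4] w 0.0853
```

Call:
arm_command(targets=[[[0,0,-1.9],[-0.625,-0.637,0.02],1],[[0,0,-1.9],[-0.625,-0.637,0.02],1],[[0,0,-1.9],[-0.625,-0.637,0.02],1],[[0,0,-1.9],[-0.625,-0.637,0.02],1],[[0,0,-1.9],[-0.625,-0.637,0.02],1],[[0,0,-1.9],[-0.625,-0.637,0.02],1],[[0,0,-1.9],[-0.625,-0.637,0.02],1],[[0,0,-1.9],[-0.625,-0.637,0.02],1],[[0,0,-1.9],[-0.625,-0.637,0.02],1],[[0,0,-1.9],[-0.625,-0.637,0.02],1]])

```text
t: 2.23
position: [0.3974, 0.1359, 0.2223]
ee_rot: [3.141, 0.001, 2.705]
contact_force: [0.8, 1.0, -0.2]
gripper_width: 0.0856
grasp_force: 0.0
```

```bash
python3 go.py .541 -.3163 .17 155
```

```text
t 2.23 pos [0.3974 0.1359 0.2223] turn [0.03 0.05 0.  ] shift [-0.3212 -0.3492  0.0524] F [ 0.8  1.  -0.2] w 0.0856
```

Call:
arm_command(targets=[[[0,0,0],[-0.32,-0.348,0.05],1],[[0,0,0],[-0.32,-0.348,0.05],1],[[0,0,0],[-0.32,-0.348,0.05],1],[[0,0,0],[-0.32,-0.348,0.05],1],[[0,0,0],[-0.32,-0.348,0.05],1],[[0,0,0],[-0.32,-0.348,0.05],1],[[0,0,0],[-0.32,-0.348,0.05],1],[[0,0,0],[-0.32,-0.348,0.05],1],[[0,0,0],[-0.32,-0.348,0.05],1],[[0,0,0],[-0.32,-0.348,0.05],1]])

```text
t: 3.07
position: [0.5226, -0.2595, 0.178]
ee_rot: [-3.142, 0.0, 2.704]
contact_force: [1.1, 0.4, -0.5]
gripper_width: 0.0855
grasp_force: 0.0
```

```bash
python3 go.py .541 -.3163 .17 155
```

```text
t 3.07 pos [ 0.5226 -0.2595  0.178 ] turn [-0.    0.01 -0.05] shift [-0.0408 -0.0436  0.008 ] F [ 1.1  0.4 -0.5] w 0.0855
```

Call:
arm_command(targets=[[[0,0,0],[-0.041,-0.0435,0.008],1],[[0,0,0],[-0.041,-0.0435,0.008],1],[[0,0,0],[-0.041,-0.0435,0.008],1],[[0,0,0],[-0.041,-0.0435,0.008],1]])

```text
t: 3.4
position: [0.5409, -0.3148, 0.1696]
ee_rot: [3.141, -0.001, 2.703]
contact_force: [-0.4, 0.7, -0.7]
gripper_width: 0.0856
grasp_force: 0.0
```

```bash
python3 go.py .541 -.3163 .17 155; python3 - <<'E'
from m import *
for c in("top","side"):
    im=snap(c);P=cloud(im); save(im,f"pics/{c}1.png")
    print(c,"foot",rect(P,(.541,-.316),.048,.008,.016),"head",rect(P,(.541,-.316),.03,.082,.1))
a=cv2.imread("pics/side1.png")[320:440,280:440]; cv2.imwrite("pics/s1c.png",cv2.resize(a,None,fx=4,fy=4,interpolation=3))
E
```

```text
t 3.4 pos [ 0.5409 -0.3148  0.1696] turn [ 0.02 -0.05 -0.12] shift [-0.0007 -0.0013 -0.0004] F [-0.4  0.7 -0.7] w 0.0856
top foot (235, array([ 541.2, -315.7]), array([37.2, 85.6]), 66.1, 'mean', array([ 537.7, -313.5,   11.9]), 'zmed', np.float64(11.9)) head (27, array([ 541.1, -314.9]), array([12. , 12.3]), 62.4, 'mean', array([ 540.7, -315.1,   89.5]), 'zmed', np.float64(88.9))
side foot (673, array([ 542.4, -317. ]), array([38.2, 83.8]), 67.0, 'mean', array([ 541.5, -319.1,   12.4]), 'zmed', np.float64(12.4)) head (49, array([ 541.7, -318.8]), array([10.8, 12.2]), 73.3, 'mean', array([ 541.7, -318.9,   89.8]), 'zmed', np.float64(90.3))
```

View pics/s1c.png

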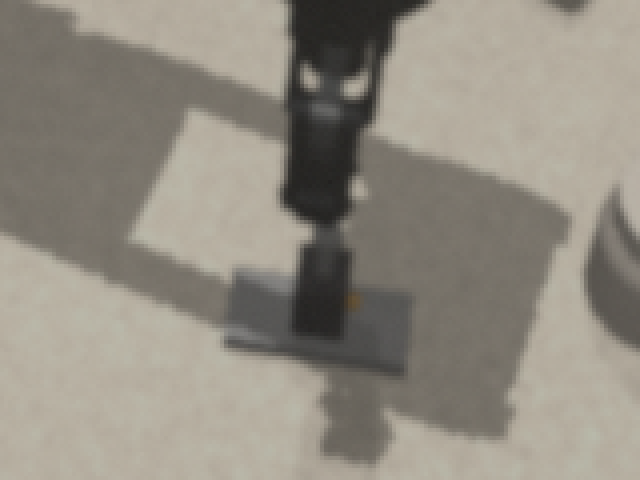

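```bash
python3 go.py .5415 -.3163 .024 156.5
```

```text
t 3.5 pos [ 0.5404 -0.3128  0.17  ] turn [ 0.04 -0.09 -1.51] shift [-0.0027 -0.0028  0.1459] F [0.1 0.4 0.2] w 0.0856
```

Call:
arm_command(targets=[[[0,0,-1.5],[-0.0027,-0.0028,0.04],1],[[0,0,-1.5],[-0.0027,-0.0028,0.08],1],[[0,0,-1.5],[-0.0027,-0.0028,0.11],1],[[0,0,-1.5],[-0.0027,-0.0028,0.135],1],[[0,0,-1.5],[-0.0027,-0.0028,0.146],1],[[0,0,-1.5],[-0.0027,-0.0028,0.146],1],[[0,0,-1.5],[-0.0027,-0.0028,0.146],1],[[0,0,-1.5],[-0.0027,-0.0028,0.146],1]])

```text
t: 4.17
position: [0.5436, -0.318, 0.0261]
ee_rot: [-3.141, 0.003, 2.732]
contact_force: [0.2, 0.1, 1.0]
gripper_width: 0.085
grasp_force: 0.0
```

```bash
python3 go.py .5415 -.3163 .024 156.5
```

```text
t 4.17 pos [ 0.5436 -0.318   0.0261] turn [-0.04  0.16  0.02] shift [0.0026 0.0008 0.0021] F [0.2 0.1 1. ] w 0.085
```

Call:
arm_command(targets=[[[0,0,0],[0.001,0,0.001],0.6],[[0,0,0],[0.001,0,0.001],0.3],[[0,0,0],[0.001,0,0.001],0],[[0,0,0],[0.001,0,0.001],0],[[0,0,0],[0.001,0,0.001],0],[[0,0,0],[0.001,0,0.001],0],[[0,0,0],[0.001,0,0.001],0],[[0,0,0],[0.001,0,0.001],0]], squeeze=40)

```text
t: 4.83
position: [0.5416, -0.3173, 0.0236]
ee_rot: [-3.142, 0.0, 2.731]
contact_force: [0.0, 1.6, 5.9]
gripper_width: 0.0236
grasp_force: 44.4
```

```bash
python3 - <<'E'
from m import *
for i in range(4):
    im=snap("side"); s=robot.read_state(); print(s["position"].round(4),s["ee_rot"].round(4),s["contact_force"].round(1),round(s["gripper_width"],4),round(s["grasp_force"],1))
for c in("top","side"):
    im=snap(c);P=cloud(im)
    print(c,"foot",rect(P,(.541,-.316),.048,.008,.016))
E
```

```text
[ 0.5417 -0.3174  0.0236] [-3.1415e+00  5.0000e-04  2.7310e+00] [-0.9  1.4  5.4] 0.0236 44.4
[ 0.5416 -0.3173  0.0236] [-3.1415e+00  4.0000e-04  2.7310e+00] [-0.7  1.4  5.1] 0.0231 44.4
[ 0.5416 -0.3173  0.0236] [-3.1415e+00  4.0000e-04  2.7310e+00] [-0.3  1.6  5.9] 0.0231 44.4
[ 0.5416 -0.3174  0.0237] [-3.1415e+00  5.0000e-04  2.7310e+00] [-0.9  1.2  5.7] 0.0239 44.4
top foot 0
side foot (587, array([ 542.6, -316.8]), array([38.3, 83.7]), 67.0, 'mean', array([ 541.8, -319.4,   12.3]), 'zmed', np.float64(12.4))
```

```bash
cat > sock.py <<'E'
from m import *
def plane(im,z0):
    h,w=480,640
    u,v=np.meshgrid(np.arange(w,dtype=float),np.arange(h,dtype=float))
    p=cv2.undistortPoints(np.stack([u.ravel(),v.ravel()],1)[:,None],im["K"],np.array(im["dist"]))[:,0]
    R=cv2.Rodrigues(np.array(im["rvec"],float))[0]; t=np.array(im["tvec"],float).ravel()
    d=np.c_[p,np.ones(len(p))]@R; C=-R.T@t
    s=(z0-C[2])/d[:,2]
    return (C+d*s[:,None])[:,:2].reshape(h,w,2)
E
python3 - <<'E'
from sock import *
for c in("top","side"):
    im=snap(c);P=cloud(im);Q=plane(im,.06)
    m=np.hypot(Q[...,0]-.5933,Q[...,1]+.0489)<.016
    d=m&(P[...,2]<.056)
    print(c,"depth",d.sum(),(Q[d].mean(0)*1000).round(1), "area exp px", (m.sum()*(7/16)**2).round(1))
    g=cv2.cvtColor(im["image"],cv2.COLOR_RGB2GRAY).astype(float)
    b=np.median(g[m]); wt=np.where(m,np.clip(b-g-6,0,None),0); print("dark",wt.sum().round(),((Q*wt[...,None]).sum((0,1))/wt.sum()*1000).round(1))
    # land edges: robust
    q=P[(np.abs(P[...,2]-.06)<.004)&(np.hypot(P[...,0]-.582,P[...,1])<.13)]
    for a in np.arange(11,14.1,.5):
        r=np.radians(a); L=q[:,:2]@np.array([[np.cos(r),-np.sin(r)],[np.sin(r),np.cos(r)]])
        lo,hi=np.percentile(L,[.7,99.3],axis=0); print(a,((hi-lo)*1000).round(1),end=" ")
    print()
E
```

```text
top depth 26 [593.8 -48. ] area exp px 22.6
dark 488.0 [595.  -49.7]
11.0 [140.3 178.3] 11.5 [139.7 178.1] 12.0 [139.3 178. ] 12.5 [139.2 178.2] 13.0 [139.1 178.3] 13.5 [139.3 178.3] 14.0 [139.8 178.6] 
side depth 0 [nan nan] area exp px 25.5
dark 0.0 [nan nan]
11.0 [10.2 16.1] 11.5 [10.1 16.1] 12.0 [10.  16.2] 12.5 [ 9.9 16.3] 13.0 [ 9.8 16.3] 13.5 [ 9.7 16.4] 14.0 [ 9.6 16.4] <stdin>:6: RuntimeWarning: Mean of empty slice.
  ret = um.true_divide(
<stdin>:8: RuntimeWarning: invalid value encountered in divide
```

Call:
arm_command(targets=[[[0,0,0],[0,0,-0.02],0],[[0,0,0],[0,0,-0.04],0],[[0,0,0],[0,0,-0.07],0],[[0,0,0],[0,0,-0.1],0],[[0,0,0],[0,0,-0.12],0],[[0,0,0],[0,0,-0.12],0]])

```text
t: 5.73
position: [0.5436, -0.319, 0.1471]
ee_rot: [-3.14, 0.007, 2.731]
contact_force: [1.1, -0.9, -3.3]
gripper_width: 0.0232
grasp_force: 43.4
```

```bash
python3 go.py .593 -.049 .14 192.5
```

```text
t 5.73 pos [ 0.5436 -0.319   0.1471] turn [ -0.22   0.34 -36.01] shift [0.0624 0.2673 0.0061] F [ 1.1 -0.9 -3.3] w 0.0232
```

Call:
arm_command(targets=[[[0,0,-6],[0.063,0.268,0],0],[[0,0,-12],[0.063,0.268,0],0],[[0,0,-18],[0.063,0.268,0],0],[[0,0,-24],[0.063,0.268,0],0],[[0,0,-30],[0.063,0.268,0],0],[[0,0,-36],[0.063,0.268,0],0],[[0,0,-36],[0.063,0.268,0],0],[[0,0,-36],[0.063,0.268,0],0],[[0,0,-36],[0.063,0.268,0],0],[[0,0,-36],[0.063,0.268,0],0]])

```text
t: 6.57
position: [0.5894, -0.0465, 0.1414]
ee_rot: [3.141, -0.003, -2.923]
contact_force: [-0.4, -0.2, -4.3]
gripper_width: 0.0236
grasp_force: 43.2
```

```bash
python3 - <<'E'
from sock import *
for i in range(4): im=snap("side")
s=robot.read_state(); print(s["position"],s["contact_force"].round(1))
save(im,"pics/side2.png");P=cloud(im);Q=plane(im,.06)
z=s["position"][2]-.0237+.012
print("foot z",z,rect(P,s["position"][:2],.05,z-.004,z+.004))
m=np.hypot(Q[...,0]-.5933,Q[...,1]+.0489)<.016; d=m&(P[...,2]<.056)
print("sock",d.sum(),Q[d].mean(0)*1000)
im=snap("top");P=cloud(im); print(rect(P,s["position"][:2],.05,z-.004,z+.004)); 
a=cv2.imread("pics/side2.png")[180:330,260:460]; cv2.imwrite("pics/s2c.png",cv2.resize(a,None,fx=4,fy=4,interpolation=3))
E
python3 go.py .594 -.049 .1 192.5
```

```text
[ 0.59023866 -0.04767277  0.1426529 ] [ 0.6 -0.1 -4.6]
foot z 0.13095289720302608 (388, array([591. , -48.1]), array([85.4, 39. ]), 12.5, 'mean', array([584.5, -53.9, 130.9]), 'zmed', np.float64(131.0))
sock 19 [594.19300868 -50.41435197]
(172, array([565.3, -52.6]), array([36.3, 35.6]), 11.4, 'mean', array([562.9, -52.2, 130.8]), 'zmed', np.float64(130.8))
t 6.82 pos [ 0.5904 -0.0476  0.1429] turn [-0.   -0.03 -0.12] shift [-0.0033 -0.0022  0.0429] F [-0.3 -0.  -3.7] w 0.0232
```

View pics/s2c.png

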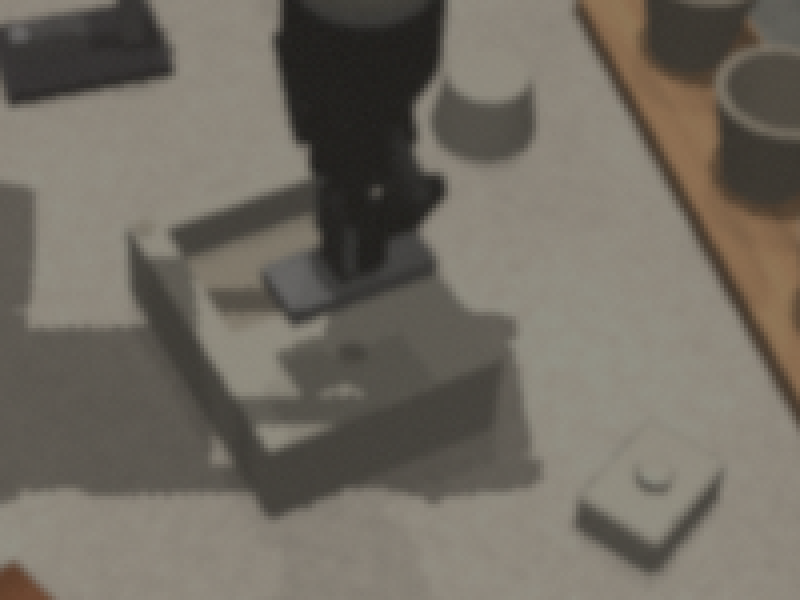

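```bash
python3 go.py .5933 -.0493 .088 192.5
```

```text
t 6.82 pos [ 0.5904 -0.0476  0.1429] turn [-0.   -0.03 -0.12] shift [-0.0025 -0.0023  0.0549] F [-0.3 -0.  -3.7] w 0.0232
```

Call:
arm_command(targets=[[[0,0,-0.1],[-0.0025,-0.0023,0.02],0],[[0,0,-0.1],[-0.0025,-0.0023,0.04],0],[[0,0,-0.1],[-0.0025,-0.0023,0.05],0],[[0,0,-0.1],[-0.0025,-0.0023,0.055],0],[[0,0,-0.1],[-0.0025,-0.0023,0.055],0],[[0,0,-0.1],[-0.0025,-0.0023,0.055],0],[[0,0,-0.1],[-0.0025,-0.0023,0.055],0]])

```text
t: 7.4
position: [0.5943, -0.0484, 0.0891]
ee_rot: [-3.141, 0.001, -2.922]
contact_force: [0.9, -0.6, -4.4]
gripper_width: 0.0235
grasp_force: 43.0
```

```bash
cat > chk.py <<'E'
from sock import *
for i in range(3): im=snap("side")
s=robot.read_state(); p=s["position"]; print(p.round(4),s["contact_force"].round(1),round(s["t"],2))
z=.072+max(p[2]-.0837,0)
for c in("side","top"):
    im=snap(c);P=cloud(im); Q=plane(im,.06); G=plane(im,z); save(im,f"pics/{c}3.png")
    print(c,"foot",rect(P,(.5933,-.0493),.05,z-.004,z+.004))
    # land -y side edge lines in mould frame
    r=np.radians(12.5); M=np.array([[np.cos(r),-np.sin(r)],[np.sin(r),np.cos(r)]])
    q=P[(np.abs(P[...,2]-.06)<.003)&(np.hypot(P[...,0]-.582,P[...,1])<.13)][:,:2]@M
    f=P[(np.abs(P[...,2]-z)<.003)&(np.hypot(P[...,0]-.5933,P[...,1]+.0493)<.05)][:,:2]@M
    for n,a in(("land",q),("foot",f)): 
        if len(a): print(n,np.percentile(a,[0,.5,2,50,98,99.5,100],axis=0).T.round(4).tolist())
E
python3 chk.py
```

```text
[ 0.5942 -0.0482  0.0891] [ 0.9 -0.8 -4.9] 7.55
side foot (361, array([594.9, -48.7]), array([84.8, 38.2]), 11.2, 'mean', array([587.8, -54.9,  77.4]), 'zmed', np.float64(77.5))
land [[0.4989, 0.4993, 0.5, 0.5355, 0.6368, 0.6394, 0.6403], [-0.2183, -0.2171, -0.2162, -0.1772, -0.0371, -0.0355, -0.0339]]
foot [[0.528, 0.5285, 0.5293, 0.5538, 0.6097, 0.6122, 0.6128], [-0.1952, -0.1952, -0.1944, -0.1835, -0.1588, -0.1572, -0.1567]]
top foot (155, array([570. , -53.4]), array([37.4, 36.2]), 11.9, 'mean', array([566.2, -53.2,  77.5]), 'zmed', np.float64(77.4))
land [[0.4978, 0.5001, 0.5035, 0.5554, 0.6368, 0.638, 0.6387], [-0.2159, -0.2153, -0.2138, -0.0947, -0.0369, -0.0363, -0.036]]
foot [[0.5264, 0.5267, 0.527, 0.5409, 0.5575, 0.5602, 0.5638], [-0.1936, -0.1933, -0.1929, -0.175, -0.1578, -0.1574, -0.1573]]
```

Call:
arm_command(targets=[[[0,0,0],[0.0004,-0.0006,0.002],0],[[0,0,0],[0.0004,-0.0006,0.004],0],[[0,0,0],[0.0004,-0.0006,0.0055],0],[[0,0,0],[0.0004,-0.0006,0.0055],0],[[0,0,0],[0.0004,-0.0006,0.0055],0]])

```text
t: 8.07
position: [0.5934, -0.0488, 0.0836]
ee_rot: [-3.141, 0.0, -2.922]
contact_force: [-2.9, 0.4, 6.0]
gripper_width: 0.0234
grasp_force: 44.6
```

```bash
python3 chk.py
```

```text
[ 0.5933 -0.0488  0.0836] [-2.   0.8  6. ] 8.22
side foot (361, array([593.8, -48.9]), array([84.1, 38.4]), 12.2, 'mean', array([586.4, -55.7,  72. ]), 'zmed', np.float64(72.1))
land [[0.4985, 0.4994, 0.5001, 0.5369, 0.6371, 0.6395, 0.6401], [-0.2192, -0.2174, -0.2163, -0.1744, -0.0376, -0.0354, -0.0339]]
foot [[0.5271, 0.5274, 0.5279, 0.5533, 0.609, 0.6098, 0.6112], [-0.1953, -0.1952, -0.1944, -0.1831, -0.1593, -0.1578, -0.157]]
top foot (155, array([569.2, -53.9]), array([36.6, 35.8]), 12.6, 'mean', array([566.1, -53.9,  71.8]), 'zmed', np.float64(71.6))
land [[0.498, 0.4989, 0.5028, 0.5576, 0.6367, 0.6378, 0.6386], [-0.2159, -0.2153, -0.2138, -0.0877, -0.037, -0.0364, -0.036]]
foot [[0.5258, 0.5259, 0.5262, 0.5403, 0.5562, 0.5599, 0.5623], [-0.1937, -0.1936, -0.1931, -0.1753, -0.1581, -0.158, -0.158]]
```

Call:
arm_command(targets=[[[0,0,0],[0,0,0],0.35],[[0,0,0],[0,0,0],0.6],[[0,0,0],[0,0,0],0.8],[[0,0,0],[0,0,0],1],[[0,0,0],[0,0,0],1],[[0,0,0],[0,0,-0.02],1],[[0,0,0],[0,0,-0.05],1],[[0,0,0],[0,0,-0.085],1],[[0,0,0],[0,0,-0.09],1],[[0,0,0],[0,0,-0.09],1]])

```text
t: 9.15
position: [0.5956, -0.0492, 0.1756]
ee_rot: [-3.139, 0.006, -2.922]
contact_force: [0.7, 0.1, 0.1]
gripper_width: 0.0854
grasp_force: 0.0
```

Call:
arm_command(targets=[[[0,0,0],[0,0,0],0.7],[[0,0,0],[0,0,0],0.4],[[0,0,0],[0,0,0],0],[[0,0,0],[0,0,0],0],[[0,0,0],[0,0,0],0],[[0,0,0],[0,0,0],0],[[0,0,0],[0,0,0],0],[[0,0,0],[0,0,0],0]])

```text
t: 9.82
position: [0.5932, -0.0487, 0.1724]
ee_rot: [3.142, -0.0, -2.922]
contact_force: [0.2, 0.4, 0.2]
gripper_width: -0.0
grasp_force: 0.0
```

```bash
python3 go.py .5935 -.049 .156 192.5; python3 chk.py
```

```text
t 9.82 pos [ 0.5932 -0.0487  0.1724] turn [ 0.   -0.02  0.08] shift [-0.0002 -0.0003  0.0164] F [0.2 0.4 0.2] w -0.0
[ 0.5933 -0.0488  0.1727] [ 0.2  0.3 -0.3] 9.97
side foot 0
land [[0.4987, 0.4994, 0.5002, 0.5516, 0.6381, 0.64, 0.6407], [-0.2191, -0.2171, -0.2162, -0.1563, -0.0377, -0.0357, -0.0344]]
top foot 0
land [[0.4982, 0.4985, 0.5, 0.5461, 0.6367, 0.6381, 0.6387], [-0.2159, -0.2153, -0.2138, -0.1447, -0.0374, -0.0363, -0.036]]
```

Call:
arm_command(targets=[[[0,0,0],[0,0,0.01],0],[[0,0,0],[0,0,0.018],0],[[0,0,0],[0,0,0.02],0],[[0,0,0],[0,0,0.021],0],[[0,0,0],[0,0,0.022],0],[[0,0,0],[0,0,0.023],0],[[0,0,0],[0,0,0.023],0]])

```text
t: 10.65
position: [0.5932, -0.0487, 0.1497]
ee_rot: [-3.142, -0.0, -2.922]
contact_force: [-0.4, -0.3, 0.3]
gripper_width: 0.0003
grasp_force: 0.0
```

Call:
arm_command(targets=[[[0,0,0],[0,0,0.0005],0],[[0,0,0],[0,0,0.001],0],[[0,0,0],[0,0,0.0015],0],[[0,0,0],[0,0,0.0015],0]])

```text
t: 10.98
position: [0.5935, -0.0488, 0.1484]
ee_rot: [-3.141, 0.001, -2.922]
contact_force: [-1.0, 0.3, 3.9]
gripper_width: -0.0002
grasp_force: 1.8
```

Call:
arm_command(targets=[[[0,0,0],[0,0,0.0005],0],[[0,0,0],[0,0,0.001],0],[[0,0,0],[0,0,0.0015],0],[[0,0,0],[0,0,0.0015],0]])

```text
t: 11.32
position: [0.5935, -0.0488, 0.1466]
ee_rot: [-3.141, 0.0, -2.922]
contact_force: [-0.3, -0.8, 2.6]
gripper_width: 0.0003
grasp_force: 1.5
```

Call:
arm_command(targets=[[[0,0,0],[0,0,0.0007],0],[[0,0,0],[0,0,0.0014],0],[[0,0,0],[0,0,0.0021],0],[[0,0,0],[0,0,0.0028],0],[[0,0,0],[0,0,0.0035],0],[[0,0,0],[0,0,0.0042],0],[[0,0,0],[0,0,0.0042],0]])

```text
t: 11.9
position: [0.5935, -0.0488, 0.1423]
ee_rot: [-3.141, 0.0, -2.922]
contact_force: [1.6, -0.4, 2.2]
gripper_width: -0.0
grasp_force: 1.0
```

```bash
python3 - <<'E'
from sock import *
im=snap("side");P=cloud(im);print(rect(P,(.5935,-.049),.05,.066,.078))
save(im,"pics/side4.png"); a=cv2.imread("pics/side4.png")[180:330,260:460]; cv2.imwrite("pics/s4c.png",cv2.resize(a,None,fx=4,fy=4,interpolation=3))
E
```

```text
(456, array([594., -49.]), array([85.3, 40.7]), 11.0, 'mean', array([591.1, -53.8,  72. ]), 'zmed', np.float64(72.1))
```

View pics/s4c.png

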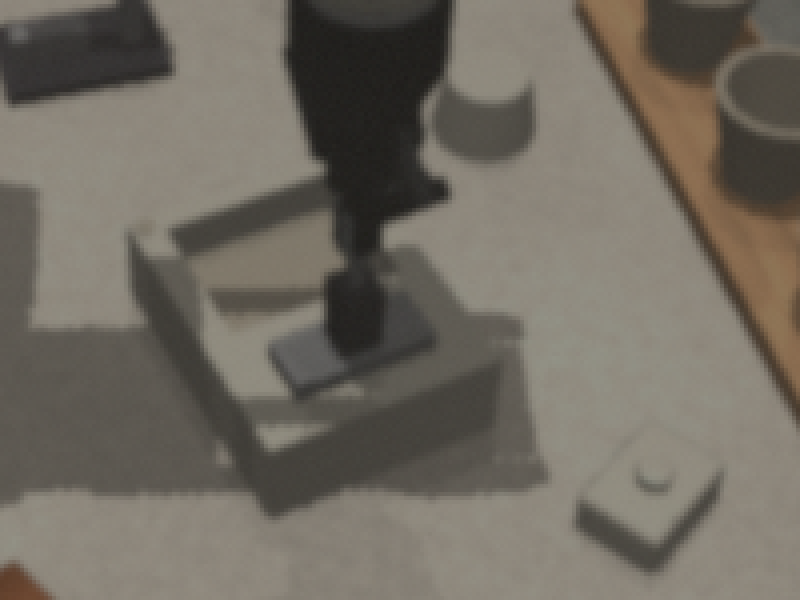

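Call:
arm_command(targets=[[[0,0,0],[0,0,0.0005],0],[[0,0,0],[0,0,0.001],0],[[0,0,0],[0,0,0.0015],0],[[0,0,0],[0,0,0.0015],0]])

```text
t: 12.28
position: [0.5935, -0.0488, 0.1409]
ee_rot: [-3.141, 0.0, -2.922]
contact_force: [1.9, -0.0, 2.9]
gripper_width: -0.0003
grasp_force: 1.3
```

Call:
arm_command(targets=[[[0,0,0],[0,0,0.0005],0],[[0,0,0],[0,0,0.001],0],[[0,0,0],[0,0,0.0015],0],[[0,0,0],[0,0,0.0015],0]])

```text
t: 12.62
position: [0.5934, -0.0488, 0.1394]
ee_rot: [-3.141, 0.0, -2.922]
contact_force: [2.4, -0.3, 2.8]
gripper_width: -0.0001
grasp_force: 1.3
```

Call:
arm_command(targets=[[[0,0,0],[0,0,0.0005],0],[[0,0,0],[0,0,0.001],0],[[0,0,0],[0,0,0.0015],0],[[0,0,0],[0,0,0.0015],0]])

```text
t: 12.95
position: [0.5934, -0.0488, 0.1379]
ee_rot: [-3.141, 0.0, -2.922]
contact_force: [2.4, 0.5, 2.9]
gripper_width: 0.0001
grasp_force: 1.3
```

Call:
arm_command(targets=[[[0,0,0],[0,0,0.0005],0],[[0,0,0],[0,0,0.001],0],[[0,0,0],[0,0,0.0015],0],[[0,0,0],[0,0,0.0015],0]])

```text
t: 13.28
position: [0.5934, -0.0488, 0.1364]
ee_rot: [-3.141, 0.0, -2.922]
contact_force: [3.3, 0.2, 2.8]
gripper_width: -0.0002
grasp_force: 1.4
```

Call:
arm_command(targets=[[[0,0,0],[0,0,0.0005],0],[[0,0,0],[0,0,0.001],0],[[0,0,0],[0,0,0.0015],0],[[0,0,0],[0,0,0.0015],0]])

```text
t: 13.62
position: [0.5933, -0.0488, 0.1349]
ee_rot: [-3.142, 0.0, -2.922]
contact_force: [2.5, 0.5, 2.8]
gripper_width: -0.0001
grasp_force: 1.5
```

Call:
arm_command(targets=[[[0,0,0],[0,0,0.0005],0],[[0,0,0],[0,0,0.001],0],[[0,0,0],[0,0,0.0015],0],[[0,0,0],[0,0,0.0015],0]])

```text
t: 13.95
position: [0.5933, -0.0488, 0.1338]
ee_rot: [-3.141, 0.0, -2.922]
contact_force: [1.2, -0.0, 6.9]
gripper_width: 0.0002
grasp_force: 3.1
```

Call:
arm_command(targets=[[[0,0,0],[0,0,0.0003],0],[[0,0,0],[0,0,0.0005],0],[[0,0,0],[0,0,0.0005],0]])

```text
t: 14.2
position: [0.5934, -0.0488, 0.1338]
ee_rot: [-3.141, 0.0, -2.922]
contact_force: [0.8, 0.6, 9.3]
gripper_width: -0.0002
grasp_force: 4.8
```

Call:
arm_command(targets=[[[0,0,0],[0,0,-0.005],0],[[0,0,0],[0,0,-0.03],0],[[0,0,0],[0,0,-0.07],0],[[0,0,0],[0.03,0.05,-0.08],0],[[0,0,0],[0.05,0.09,-0.08],0],[[0,0,0],[0.06,0.12,-0.08],0],[[0,0,0],[0.06,0.12,-0.08],0]])

```text
t: 14.78
position: [0.5022, 0.0588, 0.2121]
ee_rot: [3.138, -0.007, -2.921]
contact_force: [-0.4, -0.3, -0.1]
gripper_width: -0.0002
grasp_force: 0.0
```

```bash
python3 - <<'E'
from sock import *
snap("top")
for c in("top","side"):
    im=snap(c);P=cloud(im)
    print(c,"foot",rect(P,(.5935,-.049),.05,.066,.078),"head",rect(P,(.5935,-.049),.03,.127,.145),"sleeve",rect(P,(.5935,-.049),.03,.112,.122))
    # jaw arm: x 0.46..0.515
    q=P[(P[...,0]>.45)&(P[...,0]<.512)&(P[...,1]>.25)&(P[...,1]<.32)&(P[...,2]>.065)]
    print("arm",len(q),q.min(0).round(4),q.max(0).round(4),np.median(q,0).round(4))
    t=q[q[:,2]>np.percentile(q[:,2],60)-.004]; print(cv2.minAreaRect((t[:,:2]*1000).astype(np.float32)),np.median(t,0),t[:,2].std())
E
python3 go.py .481 .2845 .2 181
```

```text
top foot (245, array([592.6, -50.1]), array([85. , 35.5]), 9.9, 'mean', array([583.4, -52.8,  71.9]), 'zmed', np.float64(71.9)) head (27, array([592.8, -48.8]), array([12.6, 12.6]), 52.4, 'mean', array([592.5, -48.6, 133.8]), 'zmed', np.float64(133.0)) sleeve (65, array([592.5, -48.8]), array([24.3, 23.8]), 13.3, 'mean', array([591.1, -48.6, 116. ]), 'zmed', np.float64(115.4))
arm 138 [0.4637 0.2758 0.0734] [0.5117 0.2917 0.0916] [0.4859 0.2834 0.0845]
((488.4432373046875, 283.66510009765625), (45.72257614135742, 15.543228149414062), 1.3261442184448242) [0.48804324 0.28437778 0.08543001] 0.002349764088151567
side foot (441, array([594. , -49.6]), array([85.9, 38.3]), 12.9, 'mean', array([591.3, -53.7,  72. ]), 'zmed', np.float64(72.2)) head (40, array([594.2, -48.1]), array([13.6, 14.4]), 12.3, 'mean', array([594. , -49.8, 132.7]), 'zmed', np.float64(133.3)) sleeve (99, array([594.2, -49.4]), array([24.5, 25.3]), 10.6, 'mean', array([592.9, -52.2, 116.2]), 'zmed', np.float64(116.4))
arm 156 [0.4655 0.2717 0.0704] [0.5119 0.2958 0.0905] [0.4885 0.2795 0.0845]
((488.54205322265625, 283.64532470703125), (47.273223876953125, 22.62664222717285), 4.722105979919434) [0.48911685 0.28155657 0.08594157] 0.0020970126958732775
t 14.93 pos [0.5072 0.0558 0.2126] turn [-1.000e-02 -1.100e-01  1.171e+01] shift [-0.0248  0.2288  0.0125] F [ 0.5 -0.4 -0.4] w -0.0
```

Call:
arm_command(targets=[[[0,0,6],[-0.022,0.2275,0.05],0],[[0,0,11.7],[-0.022,0.2275,0.05],0],[[0,0,11.7],[-0.022,0.2275,0.05],0],[[0,0,11.7],[-0.022,0.2275,0.05],0],[[0,0,11.7],[-0.022,0.2275,0.05],0],[[0,0,11.7],[-0.022,0.2275,0.05],0],[[0,0,11.7],[-0.022,0.2275,0.05],0],[[0,0,11.7],[-0.022,0.2275,0.05],0],[[0,0,11.7],[-0.022,0.2275,0.05],0],[[0,0,11.7],[-0.022,0.2275,0.05],0]])

```text
t: 15.77
position: [0.4813, 0.2805, 0.1629]
ee_rot: [-3.141, -0.0, -3.128]
contact_force: [-0.5, -0.5, -0.6]
gripper_width: -0.0004
grasp_force: 0.0
```

```bash
python3 go.py .483 .2835 .09 181
```

```text
t 15.77 pos [0.4813 0.2805 0.1629] turn [-0.04 -0.01 -0.21] shift [-0.0018  0.003   0.0729] F [-0.5 -0.5 -0.6] w -0.0004
```

Call:
arm_command(targets=[[[0,0,-0.2],[-0.0015,0.003,0.03],0],[[0,0,-0.2],[-0.0015,0.003,0.055],0],[[0,0,-0.2],[-0.0015,0.003,0.07],0],[[0,0,-0.2],[-0.0015,0.003,0.073],0],[[0,0,-0.2],[-0.0015,0.003,0.073],0],[[0,0,-0.2],[-0.0015,0.003,0.073],0]])

```text
t: 16.27
position: [0.4829, 0.2845, 0.0908]
ee_rot: [3.141, 0.001, -3.124]
contact_force: [0.7, 0.0, -0.4]
gripper_width: -0.0002
grasp_force: 0.0
```

Call:
arm_command(targets=[[[0,0,0],[0,0,0.002],0],[[0,0,0],[0,0,0.004],0],[[0,0,0],[0,0,0.006],0],[[0,0,0],[0,0,0.008],0],[[0,0,0],[0,0,0.009],0],[[0,0,0],[0,0,0.01],0]])

```text
t: 16.77
position: [0.4829, 0.2854, 0.0804]
ee_rot: [3.141, 0.002, -3.122]
contact_force: [2.6, 0.2, 3.4]
gripper_width: -0.0002
grasp_force: 1.6
```

Call:
arm_command(targets=[[[0,0,0],[0,-0.0005,0.002],0],[[0,0,0],[0,-0.001,0.004],0],[[0,0,0],[0,-0.001,0.006],0],[[0,0,0],[0,-0.001,0.008],0],[[0,0,0],[0,-0.001,0.01],0],[[0,0,0],[0,-0.001,0.012],0],[[0,0,0],[0,-0.001,0.014],0],[[0,0,0],[0,-0.001,0.015],0],[[0,0,0],[0,-0.001,0.016],0],[[0,0,0],[0,-0.001,0.016],0]])

```text
t: 17.6
position: [0.4815, 0.2838, 0.0636]
ee_rot: [-3.141, -0.001, -3.123]
contact_force: [1.5, 0.5, 1.6]
gripper_width: 0.0003
grasp_force: 1.0
```

```bash
python3 - <<'E'
from sock import *
for i in range(3): im=snap("side")
s=robot.read_state();print(s["position"].round(4),s["contact_force"].round(1))
P=cloud(im);q=P[(P[...,0]>.45)&(P[...,0]<.512)&(P[...,1]>.25)&(P[...,1]<.32)&(P[...,2]>.055)&(P[...,2]<.066)];print(len(q),np.median(q,0))
E
```

```text
[0.4812 0.2836 0.0636] [ 1.3 -1.4  1.4]
85 [0.49370744 0.2783309  0.06263854]
```

Call:
arm_command(targets=[[[0,0,0],[0,0,0.0004],0],[[0,0,0],[0,0,0.0008],0],[[0,0,0],[0,0,0.0012],0],[[0,0,0],[0,0,0.0014],0],[[0,0,0],[0,0,0.0014],0],[[0,0,0],[0,0,0.0014],0]])

```text
t: 18.25
position: [0.4812, 0.2837, 0.0623]
ee_rot: [-3.141, -0.002, -3.123]
contact_force: [-1.7, -1.0, 3.0]
gripper_width: -0.0002
grasp_force: 1.4
```

Call:
arm_command(targets=[[[0,0,0],[0,0,0.0002],0],[[0,0,0],[0,0,0.0004],0],[[0,0,0],[0,0,0.0005],0],[[0,0,0],[0,0,0.0005],0]])

```text
t: 18.58
position: [0.4819, 0.2842, 0.0619]
ee_rot: [3.142, -0.0, -3.123]
contact_force: [-0.3, -1.2, -0.1]
gripper_width: 0.0001
grasp_force: 0.0
```

```bash
python3 - <<'E'
from sock import *
for i in range(3):
    im=snap("side"); s=robot.read_state();print(s["position"].round(5),s["ee_rot"].round(4),s["contact_force"].round(1),s["grasp_force"])
E
```

```text
[0.48232 0.2844  0.06191] [ 3.1411e+00  7.0000e-04 -3.1229e+00] [ 0.2 -0.3 -0.4] 0.0
[0.48252 0.2845  0.06199] [ 3.1410e+00  1.0000e-03 -3.1228e+00] [ 0.1 -0.   0.1] 0.0
[0.48252 0.2845  0.06201] [ 3.1410e+00  1.0000e-03 -3.1228e+00] [-0.7 -0.5 -0.5] 0.0
```

Call:
arm_command(targets=[[[0,0,0],[0,0,0.0001],0],[[0,0,0],[0,0,0.0002],0],[[0,0,0],[0,0,0.0002],0]])

```text
t: 18.98
position: [0.4823, 0.2843, 0.0619]
ee_rot: [3.141, 0.001, -3.123]
contact_force: [-0.0, 1.3, 0.4]
gripper_width: 0.0003
grasp_force: 0.2
```

Call:
arm_command(targets=[[[0,0,0],[0,0,-0.01],0],[[0,0,0],[0,0,-0.04],0],[[0,0,0],[0,0,-0.08],0],[[0,0,0],[0,0,-0.12],0],[[0,0,0],[0.02,0.04,-0.14],0],[[0,0,0],[0.04,0.08,-0.14],0],[[0,0,0],[0.06,0.12,-0.14],0],[[0,0,0],[0.06,0.12,-0.14],0],[[0,0,0],[0.06,0.12,-0.14],0]])

```text
t: 19.73
position: [0.418, 0.4057, 0.2027]
ee_rot: [3.14, 0.0, -3.119]
contact_force: [-1.0, -0.1, 0.5]
gripper_width: -0.0001
grasp_force: 0.0
```

```bash
python3 - <<'E'
from sock import *
out=[]
for c in("top","side"):
    im=snap(c);P=cloud(im); save(im,f"pics/{c}9.png")
    q=P[(P[...,0]>.465)&(P[...,0]<.512)&(P[...,1]>.276)&(P[...,1]<.291)&(P[...,2]>.05)];print(c,len(q),np.median(q,0), rect(P,(.5935,-.049),.05,.066,.078),rect(P,(.5935,-.049),.03,.127,.145))
a=cv2.imread("pics/side9.png")[140:320,230:430]; cv2.imwrite("pics/s9c.png",cv2.resize(a,None,fx=3.3,fy=3.3,interpolation=3))
E
```

```text
top 115 [0.48825142 0.28259394 0.06121799] (326, array([592.8, -51.4]), array([87.2, 64.4]), 2.0, 'mean', array([589.7, -47.8,  71.7]), 'zmed', np.float64(71.5)) (27, array([592.9, -48.9]), array([12.1, 11.5]), 48.6, 'mean', array([592.6, -48.6, 133.5]), 'zmed', np.float64(133.4))
side 109 [0.48996016 0.27985815 0.0611731 ] (456, array([594.4, -49.5]), array([85.5, 40.3]), 12.4, 'mean', array([591.1, -53.9,  71.9]), 'zmed', np.float64(72.0)) (41, array([594.3, -49.1]), array([15.6, 12.2]), 75.0, 'mean', array([593.8, -50.1, 132.9]), 'zmed', np.float64(133.5))
```

View pics/s9c.png

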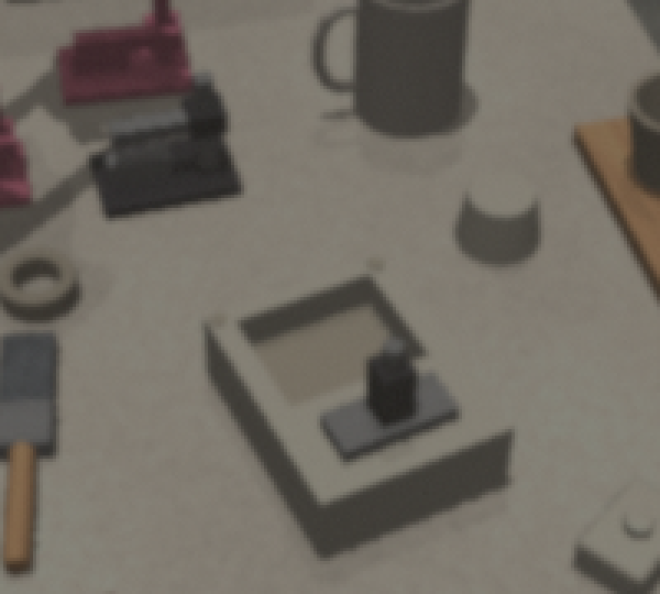

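The picture shows the gauge standing flat over the socket with its rod down at about (393,350), the dark setter's jaw lowered at about (155,125), and everything else undisturbed. Both heights agree with the readings (head 133.4 mm, jaw top about 61.5 mm), so I am handing the job in.

```bash
python3 -c "
from rig import job_done
print(job_done())"
```

```text
the job is handed in; nothing more can be done
None
```

I handed the job in at about 20 s: the depth gauge stands flat on the mould with its rod bottomed (17.8 mm standing out of the sleeve), and the jaw gap is set to about 17.8 mm, measured with the same fingertip.

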